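Take the spent battery pack out of the floodlight

TASK

The cordless floodlight in the store cupboard has a flat battery. Press the release tab on its sloping cover and, keeping it pressed, slide the cover all the way down its rails without using rough force; then lift the battery pack out and set it down gently, flat and rib up, in the cardboard tray, and leave the cover open. Do not disturb the pot, the bottle or the carton.

Things in the scene. Friction and masses are not known exactly. Their poses are not given: they have to be found in the camera images.
- lamp: Cordless floodlight, grey and black wedge fixed to the table, 242 mm long (x), 156 wide (y), 166 high at the back. Its tall end is nearer the robot. Origin on the table, z up. Its back is a flat slope at 30 deg rising along its +x, facing -x and up: up the slope = (0.866, 0, 0.5), out of the slope = (-0.5, 0, 0.866) in lamp axes. It must not be pushed with more than 45 N.
- slope (a point): Middle of the lamp's slope (lamp point 0, 0, 100 mm); the slope reaches 118 mm up and down from here and is 150 mm wide. Rails run along both its sides, 106 mm apart inside, 8 mm high. Three pairs of small catches on the rails, 35 mm apart, 12 mm high, 86 mm clear between the two of a pair, stop the cover's steel cross bar while the tab is up.
- bay (a point): Centre of the mouth of the battery bay, on the slope, 50 mm up it from point slope. The bay is an open shaft perpendicular to the slope, 100 mm along the slope, 90 mm wide, 72 mm deep, holding the pack, hidden by the cover at first.
- cover (a joint): Travel (m) of the black cover down the slope on its rails: 0 closed over the bay, 0.115 fully open at its stop. Cover 114 mm along the slope, 114 wide, 4 thick, lying on the slope. It drags with about 3 N and stays where it is left. It passes the catches, which block at travels 0, 0.035 and 0.070, only with the tab held down 5 mm or more.
- tab_pad (a point): On the cover's outer surface (4 mm out of the slope), on its centre line, mid release tab; moves with the cover, not with the tab. The tab is a grey pad 50 mm wide in a cutout of the cover. Its flat free area reaches 23 mm up and 19 mm down the slope from here, and stands, tab up, 6 to 11 mm above the cover's surface: this differs from lamp to lamp and must be felt.
- tab_ridge (a point): Foot of the ridge at the pad's down-slope end, at the cover's outer surface (moves with the cover): the ridge is 8 mm thick, stands 8 mm above the pad, 50 mm wide; push its up-slope face to slide the cover down. The tab moves straight into the slope: 8 mm to its hard stop, released from 5 mm on; its spring gives 2.4 N at first, 5.4 N at 5 mm, 7.2 N at 8 mm.
- pack_block (a point): Black battery pack, 0.3 to 0.56 kg, loose in the bay with 2 mm play: block 96 mm (x, up the slope) by 86 (y) by 28 high; centred on top a grip rib 56 long (x), 16 thick (y), 30 high. Origin: centre of the underside; z through the rib, out of the bay along the slope's outward direction. In the bay the rib's top lies 14 mm below the slope; 37 mm are free on either side of the rib.
- pack: The battery pack again: same origin (centre of its underside), but these axes are the lamp's axes while it lies in the bay, so they lie 30 deg off the block's own: use point pack_block for its attitude.
- tray: Open cardboard tray fixed to the work surface, 210 mm (x) by 180 mm (y), 45 mm high, walls and floor 5 mm. Origin: centre of the underside.
- spray: Bystander: white plastic bottle, 64 mm across, 190 mm high; origin under its centre.
- pot: Bystander: steel cooking pot, 170 mm across, 100 mm high; origin under its centre.
- carton: Bystander: cardboard carton, 90 by 160 by 70 mm; origin under its centre.

How it is judged:
By the outcome, as a careful person would: the job done as asked, in the order asked, and still so for the second after the job is handed in, with the robot touching nothing.
It also fails if it takes over 61 s, if anything falls off the work surface, if the arm or the gripper's body presses on something with over 40 N, if the wrist force passes 120 N, or if a joint passes its speed limit or range.

ROBOT

A 6-joint arm with a two-finger parallel gripper is mounted at the origin on the work surface. World frame = base frame: x ahead of the robot, y to its left, z up, the work surface at z = 0. Lengths are in m, angles in rad, forces in N, time in s.
With the tool pointing down it reaches from about 0.425 to 1.125 m from the base axis. Payload 14.9 kg.
Tool frame: the origin (TCP) lies on the centre line of the jaws, within the pads' length; the fingertips stand 17 mm ahead of it and the grasp point (between the pads) lies 2 mm behind it; x points along the fingers, y is the direction in which the jaws open and shut, and the axes are right-handed (so a half turn about x gives the same grasp; the last joint's range is limited). The gripper opens to 91 mm and grips with 3 to 60 N. Pads are 32 mm wide; open, the fingers measure 118 mm over their backs; the gripper's body (76 mm by 178 mm) begins 60 mm behind the grasp point.
Start: joints at [1.184, 0.379, 1.734, -0, 1.028, -0.033], TCP at [0.243, 0.657, 0.231] pointing down, gripper open.
Joint ranges: [-2.77, 2.77], [-0.74, 2.19], [0, 2.66], [-1.06, 4.2], [0.31, 2.87], [-3.08, 3.08]. Speed limits (rad/s): [1.89, 1.89, 2.39, 3.14, 3.14, 3.14].

INTERFACE

Orientations are given as a unit quaternion [w, x, y, z].
In Python, from cell import robot gives the robot as it stands.
- The arm moves only by the tool drive_tool, never from a script. Its argument "commands" is a list that holds one entry, the list of rows, each a list of 7 numbers: the turn, a rotation vector about the world's x, y, z in degrees, then the shift along the world's x, y, z in m, then the closure, from 0 (fully open) to 1 (shut). A call has exactly 5 rows; each row shifts and turns the commanded pose from where the row before left it; what a row does not reach is not made up. A row lasts 1/8 s, in which the tool goes at most 62.5 mm and 10.7 degrees, less where a joint would pass 70% of its speed; a pose out of reach is approached as far as the arm can. A call with a gripper value outside its range is refused whole. The fingers move at their own pace and stop on an object; the grip force is fixed at half the most. Time passes only in rows, so rows that do not move let the fingers close, or fill a call up. It gives the time, the measured TCP pose, the force and the opening at its end, in the units of the state.
- robot.get_state(): the state, without advancing time (a new reading comes with each control period).
- robot.snapshot(name): name is "scene" or "top"; returns the picture (400x640x3 uint8, red, green, blue); there is no depth.
- robot.camera_model(name): a dict with "camera_matrix" (3x3 intrinsics, pixels), "camera_from_world" (4x4, takes a point from world to camera coordinates). Camera axes: x right, y down, z forward; pixel columns grow to the right and rows downward; lengths in m; the calibration is good to about 2 mm. A picture is of the moment at which its call begins. camera_model takes no time and is no camera call.
- robot.hand_in(): hands the job in, once; it reports no verdict.
The state is a dict: "clock": time; "qpos": joint angles; "joint_vel": joint speeds; "effort": joint torques, N m; "tool_pos": TCP position; "tcp_rot": TCP orientation; "force": force on the tool from outside, world axes, zero at the start; "torque": the same for the moment, N m; "gripper_width": finger opening in m.
Only numpy, scipy, OpenCV 4.12 (cv2) and the standard library are available. Lean on these libraries where they do the work, as an engineer would, in place of code of your own. Each camera call takes 0.05 s, during which the arm holds its last target.

## Working session

There is one attempt and no reset: what is moved stays moved. The work goes in short steps, Python scripts to look and compute and a tool call to move; the robot and the scene stay as the last step left them, time stands still between calls to the robot, and variables do not carry over. Pictures are saved under pics/ and viewed, and the job is handed in when it is done.

Besides the shell and the picture viewer there is one more tool, called after "Request:" as a command line: name --argument value ..., lists and objects as JSON in quotes. drive_tool: Moves the arm, as the interface text tells. Its arguments: {"type":"object","properties":{"commands":{"type":"array"}},"required":["commands"]}

```bash
ls; mkdir -p pics
python3 - <<'E'
from cell import robot
import cv2,numpy as np
print(robot.get_state())
for n in("scene","top"):
    im=robot.snapshot(n); cv2.imwrite(f"pics/{n}0.png",im[:,:,::-1])
    m=robot.camera_model(n); print(n,m)
E
```

```text
pics
{'clock': 0.0, 'qpos': array([ 1.18372716e+00,  3.79385799e-01,  1.73481343e+00, -8.85049382e-06,
        1.02847189e+00, -3.32593799e-02]), 'joint_vel': array([-5.35889899e-05,  5.90942352e-04,  1.35163871e-03,  2.36774467e-03,
        1.33189140e-03, -1.41657882e-03]), 'effort': array([-1.80577954e-03, -7.63743639e+01, -4.34348989e+01,  6.50044740e-02,
        4.26310999e-02, -9.63835714e-05]), 'tool_pos': array([0.24236508, 0.65628762, 0.23028798]), 'tcp_rot': array([ 0.69599429,  0.12406413,  0.69614814, -0.12481107]), 'force': array([ 0.22215929, -0.06814303, -0.11790611]), 'torque': array([-0.00661833, -0.0024098 ,  0.01418609]), 'gripper_width': 0.09119050878338644}
scene {'camera_matrix': array([[456.64848627,   0.        , 321.75440148],
       [  0.        , 456.64848627, 205.53401352],
       [  0.        ,   0.        ,   1.        ]]), 'camera_from_world': array([[ 0.49208006,  0.87051577,  0.00771401, -0.31146944],
       [ 0.74620265, -0.41721209, -0.51876361, -0.36766471],
       [-0.44837352,  0.26102944, -0.85488292,  1.84689283],
       [ 0.        ,  0.        ,  0.        ,  1.        ]])}
top {'camera_matrix': array([[447.07143742,   0.        , 317.307294  ],
       [  0.        , 447.07143742, 196.91422111],
       [  0.        ,   0.        ,   1.        ]]), 'camera_from_world': array([[-0.01255776, -0.99991498, -0.00351217,  0.02787516],
       [-0.99705902,  0.01278731, -0.07556324,  0.59543492],
       [ 0.07560173,  0.00255293, -0.99713483,  1.48666334],
       [ 0.        ,  0.        ,  0.        ,  1.        ]])}
```

View pics/scene0.png

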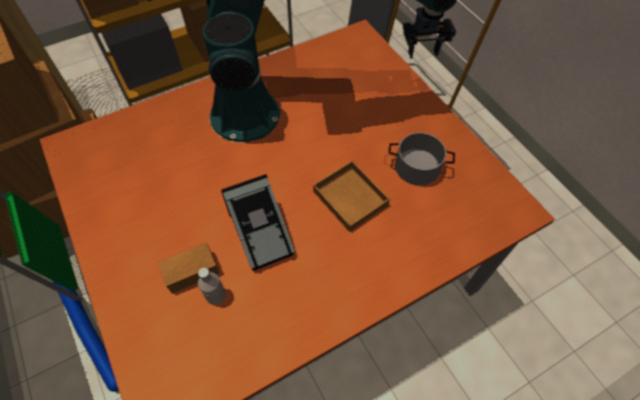

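View pics/top0.png

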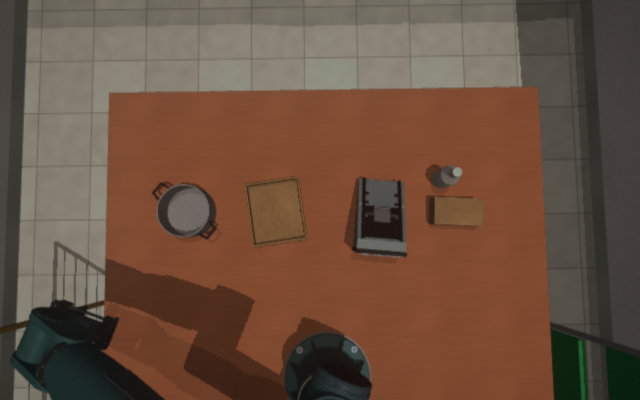

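The scene view has the lamp around (258,222), tray (350,195) and pot (420,158). The top view has the lamp around (381,216), tray (276,211), pot (186,211), carton (457,211) and bottle (448,176). I'll zoom in on the lamp next.

Run:
```python
import cv2,numpy as np
a=cv2.imread("pics/top0.png")[165:270,235:415]
b=cv2.imread("pics/scene0.png")[165:280,210:400]
cv2.imwrite("pics/z1.png",cv2.resize(a[:,105:],None,fx=7.5,fy=5.7*1.0,interpolation=cv2.INTER_CUBIC)[:600] if 0 else cv2.resize(a[5:100,110:180],None,fx=6,fy=6,interpolation=cv2.INTER_CUBIC))
cv2.imwrite("pics/z2.png",cv2.resize(b[5:110,5:95],None,fx=5.7,fy=5.7,interpolation=cv2.INTER_CUBIC))
```

```text
(no output)
```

View pics/z1.png

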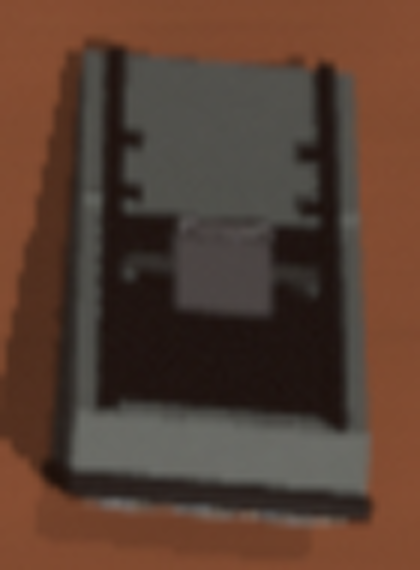

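View pics/z2.png

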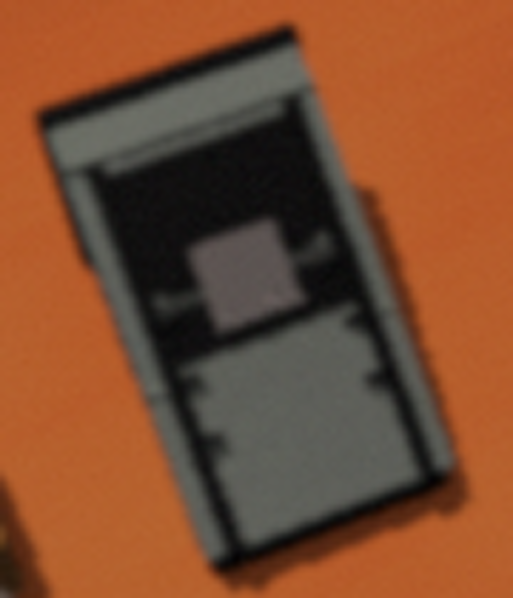

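The top zoom shows the lamp with its tall end towards the robot. The lower slope corners are at about (358.8,177.6) and (403.8,182.1), with the tab pad at about (382,215). Next I'll fit the lamp pose and the tray centre.

```bash
cat > h.py <<'E'
import numpy as np,cv2
from cell import robot
M={n:robot.camera_model(n) for n in("scene","top")}
def proj(n,P):
    P=np.atleast_2d(P);T=M[n]["camera_from_world"];c=P@T[:3,:3].T+T[:3,3];u=c@M[n]["camera_matrix"].T
    return u[:,:2]/u[:,2:]
def ray(n,px,z):
    T=M[n]["camera_from_world"];R=T[:3,:3];o=-R.T@T[:3,3]
    d=R.T@np.linalg.inv(M[n]["camera_matrix"])@[px[0],px[1],1]
    return o+d*(z-o[2])/d[2]
E
python3 - <<'E'
from h import *
from scipy.optimize import least_squares
# zoom px -> image
t=lambda x,y:(345+x/6-.42,170+y/6-.42)
s=lambda x,y:(215+x/5.7-.41,170+y/5.7-.41)
def S(sl,y,n=0): return np.array([.866*sl-.5*n,y,.1+.5*sl+.866*n])
# lower corners: world +y is left in top image; lamp yaw~180 => image-left = lamp -y
obs=[("top",t(85,48),-118,-1,0,1),("top",t(355,75),-118,1,0,1),
 ("scene",s(452,470),-118,-1,0,1),("scene",s(218,560),-118,1,0,1)]
def world(p,P):
    x,y,a=p[:3];R=np.array([[np.cos(a),-np.sin(a),0],[np.sin(a),np.cos(a),0],[0,0,1]]);return R@P+[x,y,0]
def f(p):
    r=[]
    for n,px,sl,sg,nn,_ in obs:
        r+=list(proj(n,world(p,S(sl/1e3,sg*p[3])))[0]-px)
    return r
r=least_squares(f,[.6,-.15,np.pi,.075]);print(r.x,np.degrees(r.x[2]),np.round(r.fun,2))
p=r.x
for sl in(118,107,50,-7,-118):
  for y in(-.075,-.053,.053,.075):
    P=world(p,S(sl/1e3,y));a=proj("top",P)[0];b=proj("scene",P)[0]
    print(sl,y,np.round((a-[345,170]+.42)*6),np.round((b-[215,170]+.41)*5.7))
for n in M:
    im=cv2.imread(f"pics/{n}0.png");h=cv2.cvtColor(im,cv2.COLOR_BGR2HSV)
    b=(240,305,170,250) if n=="top" else (308,395,158,235)
    print(n,h[211,276] if n=="top" else h[195,350],h[260,320])
E
```

```text
[ 0.54802365 -0.17989874  3.03147662  0.07274256] 173.6908157585024 [-0.09 -0.05 -1.71 -0.35 -0.1  -0.01 -1.6   0.37]
118 -0.075 [ 64. 418.] [315.  79.]
118 -0.053 [107. 422.] [279.  92.]
118 0.053 [316. 442.] [ 99. 153.]
118 0.075 [359. 447.] [ 61. 166.]
107 -0.075 [ 65. 399.] [322.  97.]
107 -0.053 [108. 403.] [285. 110.]
107 0.053 [315. 423.] [106. 172.]
107 0.075 [358. 428.] [ 68. 185.]
50 -0.075 [ 69. 304.] [356. 192.]
50 -0.053 [111. 308.] [319. 204.]
50 0.053 [314. 328.] [141. 267.]
50 0.075 [356. 332.] [103. 281.]
-7 -0.075 [ 73. 213.] [389. 286.]
-7 -0.053 [114. 217.] [353. 299.]
-7 0.053 [312. 236.] [175. 363.]
-7 0.075 [353. 240.] [138. 377.]
-118 -0.075 [80. 47.] [455. 469.]
-118 -0.053 [120.  51.] [419. 482.]
-118 0.053 [309.  69.] [242. 549.]
-118 0.075 [349.  73.] [205. 564.]
scene [ 15 174 152] [ 11 196 182]
top [ 15 135 121] [ 10 158 129]
```

Run:
```python
from h import *
# tray outer top corners, top view (coarse)
im=cv2.imread("pics/top0.png");cv2.imwrite("pics/z3.png",cv2.resize(im[170:255,238:315],None,fx=7,fy=7,interpolation=cv2.INTER_CUBIC))
```

```text
(no output)
```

View pics/z3.png

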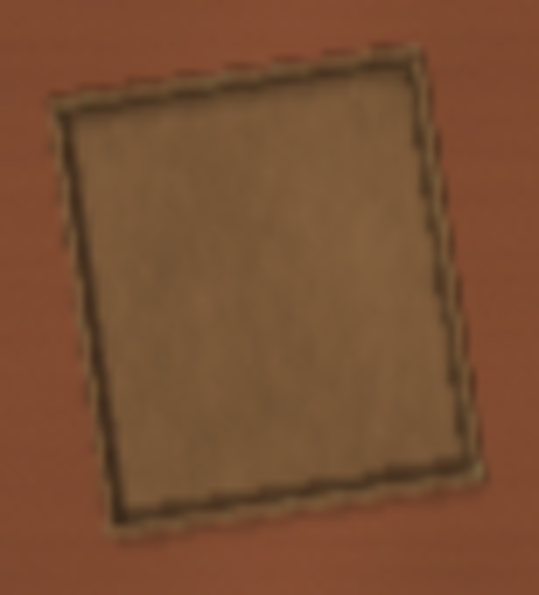

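```bash
cat >> h.py <<'E'
from scipy.spatial.transform import Rotation as Ro
def S(sl,y,n=0): return np.array([.866*sl-.5*n,y,.1+.5*sl+.866*n])
def world(p,P):
    x,y,a=p[:3];R=np.array([[np.cos(a),-np.sin(a),0],[np.sin(a),np.cos(a),0],[0,0,1]]);return R@P+[x,y,0]
E
python3 - <<'E'
from h import *
from scipy.optimize import least_squares
t=lambda x,y:(345+x/6-.42,170+y/6-.42)
s=lambda x,y:(215+x/5.7-.41,170+y/5.7-.41)
o=[("top",t(85,48),-118,-75),("top",t(355,75),-118,75),("top",t(125,50),-118,-53),("top",t(316,67),-118,53),
("top",t(118,402),107,-53),("top",t(328,423),107,53),
("scene",s(452,470),-118,-75),("scene",s(215,560),-118,75),("scene",s(105,170),107,53),("scene",s(285,110),107,-53)]
f=lambda p:np.concatenate([proj(n,world(p,S(a/1e3,b/1e3)))[0]-px for n,px,a,b in o])
r=least_squares(f,[.55,-.18,3.03],loss="soft_l1");p=r.x
print(p,np.degrees(p[2]));print(np.round(f(p).reshape(-1,2),2))
# tab pad: top-view ridge upper edge and pad corners
for q in[(175,235),(272,243),(175,308),(272,316)]:
    print('pad corner: along/across', end=' ')
    R=Ro.from_euler('z',p[2]).as_matrix()
    # ray onto plane 12 mm above slope
    T=M["top"]["camera_from_world"];C=-T[:3,:3].T@T[:3,3];d=T[:3,:3].T@np.linalg.inv(M["top"]["camera_matrix"])@[*t(*q),1]
    n=R@[-.5,0,.866];k=((world(p,S(0,0,.012))-C)@n)/(d@n);X=R.T@(C+k*d-[p[0],p[1],0])
    print(np.round([X@[.866,0,.5]-.05,X[1]],4))
tr=lambda x,y:(238+x/7-.43,170+y/7-.43)
c=np.array([ray("top",tr(*q),.045) for q in[(52,98),(420,45),(485,480),(112,535)]])
print(c,c.mean(0),np.linalg.norm(c-np.roll(c,1,0),axis=1),np.degrees(np.arctan2(*(c[0]-c[3])[1::-1])))
for c0 in [(350,165),(388,202),(350,229),(314,185)]: print(ray("scene",c0,.045))
E
```

```text
[ 0.54802157 -0.18225655  3.03265925] 173.75857566120376
[[-0.1  -0.1 ]
 [-0.36 -0.33]
 [-0.21  0.19]
 [-0.43  0.38]
 [-0.86  0.2 ]
 [-1.32  0.05]
 [-0.07  0.03]
 [-2.38  0.97]
 [-0.55  0.6 ]
 [-0.67  0.28]]
pad corner: along/across [ 0.0089 -0.0244]
pad corner: along/across [0.0081 0.0269]
pad corner: along/across [ 0.054  -0.0237]
pad corner: along/across [0.0532 0.0266]
[[0.64176005 0.26082869 0.045     ]
 [0.66489443 0.08525577 0.045     ]
 [0.45794126 0.05648998 0.045     ]
 [0.43432042 0.23259957 0.045     ]] [0.54972904 0.1587935  0.045     ] [0.20935158 0.17709051 0.20894278 0.17768662] 7.749408900828779
[0.44979129 0.22141815 0.045     ]
[0.64962633 0.25406335 0.045     ]
[0.67601194 0.0837815  0.045     ]
[0.46250975 0.06439572 0.045     ]
```

```bash
cat >> h.py <<'E'
p=[.548,-.1832,3.0327]
RL=Ro.from_euler('z',p[2]).as_matrix()
up=RL@[.866,0,.5]; nn=RL@[-.5,0,.866]; ly=RL@[0,1,0]
def q2R(q): return Ro.from_quat([q[1],q[2],q[3],q[0]])
def slope_R(sg): 
    x=-nn/np.linalg.norm(nn);y=sg*ly;z=np.cross(x,y);return Ro.from_matrix(np.c_[x,y,z])
def delta(Rt,Pt):
    s=robot.get_state();Rc=q2R(s["tcp_rot"])
    return np.degrees((Rt*Rc.inv()).as_rotvec()),Pt-s["tool_pos"]
def coords():
    s=robot.get_state();d=s["tool_pos"]-world(p,S(0,0))
    print("t%.2f"%s["clock"],"tip s,y,n mm",np.round(np.array([d@up,d@ly,d@nn-.017])*1e3,1),"F up,y,n",np.round([s["force"]@up,s["force"]@ly,s["force"]@nn],1),"w",round(s["gripper_width"],4))
E
python3 - <<'E'
from h import *
print("up",up,"n",nn,"ly",ly)
for sg in(1,-1):
    print(sg,delta(slope_R(sg),world(p,S(.032,0,.015+.030+.017))), world(p,S(.032,0,.062)))
print(q2R(robot.get_state()["tcp_rot"]).as_matrix())
E
```

```text
up [-0.86087073  0.09411478  0.5       ] n [ 0.49703853 -0.05433879  0.866     ] ly [-0.10867758 -0.99407705  0.        ]
1 (array([ -42.24456634,    9.86890279, -160.68205165]), array([ 0.30886852, -0.83987885, -0.06065969])) [ 0.55126853 -0.18355733  0.169692  ]
-1 (array([ 6.94882815, 29.26001323, 13.69309384]), array([ 0.30886852, -0.83987885, -0.06065969])) [ 0.55126853 -0.18355733  0.169692  ]
[[-3.48672426e-04  3.46437560e-01  9.38072969e-01]
 [-9.19092334e-04  9.38072519e-01 -3.46437736e-01]
 [-9.99999517e-01 -9.82968960e-04 -8.67191452e-06]]
```

Request:
drive_tool --commands '[[[0,0,0,0.03,-0.052,0.008,1],[0.5,2.2,1,0.03,-0.052,0.008,1],[0.5,2.2,1,0.03,-0.052,0.008,1],[0.5,2.2,1,0.03,-0.052,0.008,1],[0.5,2.2,1,0.03,-0.052,0.008,1]]]'

```text
clock: 0.72
tool_pos: [0.393, 0.3948, 0.2712]
tcp_rot: [0.642, 0.102, 0.754, -0.097]
force: [0.5, -0.2, -0.1]
gripper_width: 0.0439
```

Request:
drive_tool --commands '[[[0.5,2.2,1,0.03,-0.052,0.008,1],[0.5,2.2,1,0.03,-0.052,0.008,1],[0.5,2.2,1,0.03,-0.052,0,1],[0.5,2.2,1,0.015,-0.055,0,1],[0.5,2.2,1,0.015,-0.055,0,1]]]'

```text
clock: 1.35
tool_pos: [0.5128, 0.1287, 0.2868]
tcp_rot: [0.568, 0.074, 0.818, -0.062]
force: [0.8, 0.3, 0.5]
gripper_width: 0.0006
```

Request:
drive_tool --commands '[[[0.5,2.2,1,0.01,-0.055,0,1],[0.5,2.2,1,0.01,-0.055,0,1],[0.5,2.2,1,0,-0.055,0,1],[0.4,0.6,0.7,0,-0.055,0,1],[0,0,0,0,0,0,1]]]'

```text
clock: 1.98
tool_pos: [0.5323, -0.092, 0.2865]
tcp_rot: [0.516, 0.054, 0.854, -0.036]
force: [0.0, 0.4, 0.1]
gripper_width: 0.0004
```

Run:
```python
from h import *
print(delta(slope_R(-1),world(p,S(.032,0,.062))),robot.get_state()["tool_pos"]);coords()
```

```text
(array([0.57882998, 2.24123047, 1.13241448]), array([ 0.01893714, -0.09151227, -0.11679444])) [ 0.53233139 -0.09204506  0.28648644]
t1.98 tip s,y,n mm [115.3 -88.9 131.8] F up,y,n [ 0.  -0.4  0.1] w 0.0004
```

Request:
drive_tool --commands '[[[0.6,2.2,1.1,0.009,-0.046,-0.02,1],[0,0,0,0.01,-0.0455,-0.03,1],[0,0,0,0,0,-0.034,1],[0,0,0,0,0,-0.033,1],[0,0,0,0,0,0,1]]]'

```text
clock: 2.6
tool_pos: [0.5503, -0.1798, 0.168]
tcp_rot: [0.498, 0.046, 0.865, -0.026]
force: [0.8, -0.2, 0.3]
gripper_width: 0.0003
```

Run:
```python
from h import *
print(delta(slope_R(-1),world(p,S(.032,0,.062))));coords()
for n in("top","scene"):
    im=robot.snapshot(n)[:,:,::-1]
    c=im[165:265,340:425] if n=="top" else im[160:280,205:305]
    cv2.imwrite(f"pics/{n}1.png",cv2.resize(c,None,fx=5,fy=5,interpolation=cv2.INTER_CUBIC))
```

```text
(array([-0.1147855 , -0.14207413, -0.17158663]), array([ 0.00096322, -0.0038035 ,  0.00165802]))
t2.60 tip s,y,n mm [32.4 -3.7 42.9] F up,y,n [-0.6  0.2  0.7] w 0.0003
```

View pics/top1.png

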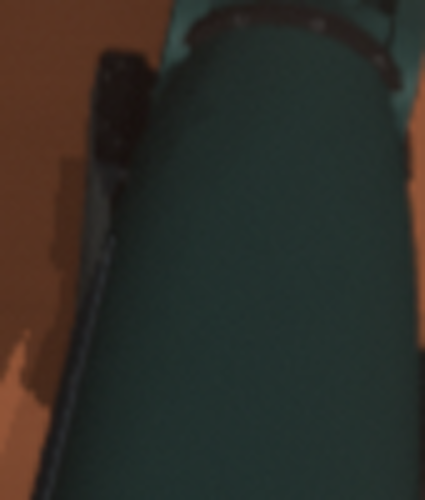

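View pics/scene1.png

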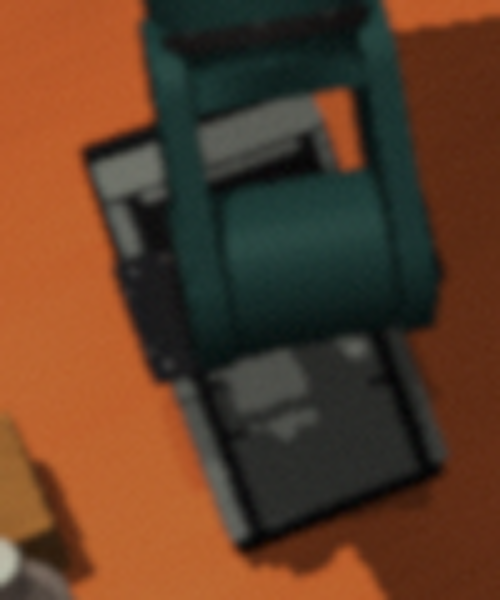

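The arm hides the cover in both views, so I'll go on by feel.

Request:
drive_tool --commands '[[[-0.1,-0.1,-0.2,-0.003,-0.002,-0.005,1],[0,0,0,-0.003,-0.001,-0.005,1],[0,0,0,-0.003,0,-0.005,1],[0,0,0,0,0,0,1],[0,0,0,0,0,0,1]]]'

```text
clock: 3.32
tool_pos: [0.5426, -0.1839, 0.155]
tcp_rot: [0.501, 0.047, 0.864, -0.028]
force: [-0.9, -0.3, 0.1]
gripper_width: 0.0009
```

Run:
```python
from h import *
coords()
```

```text
t3.33 tip s,y,n mm [32.1  1.3 28. ] F up,y,n [ 0.8  0.4 -0.4] w 0.0009
```

Request:
drive_tool --commands '[[[0,0,0,-0.0015,0.0002,-0.0026,1],[0,0,0,0,0,0,1],[0,0,0,-0.0015,0.0002,-0.0026,1],[0,0,0,0,0,0,1],[0,0,0,0,0,0,1]]]'

```text
clock: 3.95
tool_pos: [0.5395, -0.1834, 0.1497]
tcp_rot: [0.501, 0.047, 0.864, -0.028]
force: [0.4, -0.2, -0.7]
gripper_width: 0.0006
```

Run:
```python
from h import *
coords();coords()
```

```text
t3.95 tip s,y,n mm [32.1  1.1 21.9] F up,y,n [-0.7  0.2 -0.4] w 0.0006
t3.95 tip s,y,n mm [32.1  1.1 21.9] F up,y,n [-0.7  0.2 -0.4] w 0.0006
```

Request:
drive_tool --commands '[[[0,0,0,-0.0015,0.0002,-0.0026,1],[0,0,0,0,0,0,1],[0,0,0,-0.001,0.0001,-0.0017,1],[0,0,0,0,0,0,1],[0,0,0,0,0,0,1]]]'

```text
clock: 4.58
tool_pos: [0.537, -0.1832, 0.1454]
tcp_rot: [0.501, 0.047, 0.864, -0.028]
force: [0.1, -0.6, 0.3]
gripper_width: 0.0006
```

Run:
```python
from h import *
coords()
```

```text
t4.58 tip s,y,n mm [32.2  1.2 16.9] F up,y,n [0.  0.6 0.3] w 0.0006
```

Request:
drive_tool --commands '[[[0,0,0,-0.0005,0,-0.0009,1],[0,0,0,0,0,0,1],[0,0,0,-0.0005,0.0001,-0.0009,1],[0,0,0,0,0,0,1],[0,0,0,0,0,0,1]]]'

```text
clock: 5.2
tool_pos: [0.536, -0.1831, 0.1436]
tcp_rot: [0.501, 0.047, 0.864, -0.028]
force: [0.6, -0.4, -0.2]
gripper_width: 0.0005
```

Run:
```python
from h import *
coords()
```

```text
t5.20 tip s,y,n mm [32.1  1.2 14.8] F up,y,n [-0.7  0.4  0.1] w 0.0005
```

Request:
drive_tool --commands '[[[0,0,0,-0.001,0.0001,-0.0017,1],[0,0,0,0,0,0,1],[0,0,0,0,0,0,1],[0,0,0,0,0,0,1],[0,0,0,0,0,0,1]]]'

```text
clock: 5.82
tool_pos: [0.5351, -0.183, 0.142]
tcp_rot: [0.501, 0.047, 0.864, -0.028]
force: [0.3, -0.4, 0.1]
gripper_width: 0.0007
```

Run:
```python
from h import *
coords()
```

```text
t5.83 tip s,y,n mm [32.1  1.2 12.9] F up,y,n [-0.3  0.4  0.3] w 0.0007
```

Request:
drive_tool --commands '[[[0,0,0,-0.001,0.0001,-0.0017,1],[0,0,0,0,0,0,1],[0,0,0,0,0,0,1],[0,0,0,0,0,0,1],[0,0,0,0,0,0,1]]]'

```text
clock: 6.45
tool_pos: [0.534, -0.1829, 0.1403]
tcp_rot: [0.501, 0.047, 0.864, -0.028]
force: [-0.5, -0.0, 0.2]
gripper_width: 0.0003
```

Run:
```python
from h import *
coords()
```

```text
t6.45 tip s,y,n mm [32.2  1.2 10.9] F up,y,n [ 0.5  0.1 -0.1] w 0.0003
```

Request:
drive_tool --commands '[[[0,0,0,-0.0005,0.0001,-0.0009,1],[0,0,0,-0.0005,0,-0.0009,1],[0,0,0,0,0,0,1],[0,0,0,0,0,0,1],[0,0,0,0,0,0,1]]]'

```text
clock: 7.08
tool_pos: [0.5331, -0.1828, 0.1385]
tcp_rot: [0.501, 0.047, 0.864, -0.028]
force: [-0.2, -0.2, 2.4]
gripper_width: 0.0003
```

Run:
```python
from h import *
coords()
```

```text
t7.08 tip s,y,n mm [32.1  1.2  8.9] F up,y,n [1.4 0.2 2. ] w 0.0003
```

Request:
drive_tool --commands '[[[0,0,0,-0.0005,0.0001,-0.0009,1],[0,0,0,-0.0005,0,-0.0009,1],[0,0,0,0,0,0,1],[0,0,0,0,0,0,1],[0,0,0,0,0,0,1]]]'

```text
clock: 7.7
tool_pos: [0.532, -0.1826, 0.1367]
tcp_rot: [0.501, 0.047, 0.864, -0.028]
force: [-0.1, 0.3, 3.8]
gripper_width: 0.0006
```

Run:
```python
from h import *
coords()
```

```text
t7.70 tip s,y,n mm [32.1  1.2  6.8] F up,y,n [ 2.  -0.3  3.2] w 0.0006
```

Request:
drive_tool --commands '[[[0,0,0,-0.0005,0.0001,-0.0009,1],[0,0,0,-0.0005,0,-0.0009,1],[0,0,0,0,0,0,1],[0,0,0,0,0,0,1],[0,0,0,0,0,0,1]]]'

```text
clock: 8.32
tool_pos: [0.531, -0.1826, 0.1349]
tcp_rot: [0.501, 0.047, 0.864, -0.028]
force: [0.6, 0.0, 6.4]
gripper_width: 0.0006
```

Run:
```python
from h import *
coords()
```

```text
t8.32 tip s,y,n mm [32.1  1.2  4.8] F up,y,n [ 2.7 -0.1  5.8] w 0.0006
```

Request:
drive_tool --commands '[[[0,0,0,-0.0005,0,-0.0009,1],[0,0,0,0,0,0,1],[0,0,0,-0.0005,0.0001,-0.0009,1],[0,0,0,0,0,0,1],[0,0,0,0,0,0,1]]]'

```text
clock: 8.95
tool_pos: [0.5302, -0.1825, 0.1332]
tcp_rot: [0.501, 0.047, 0.864, -0.028]
force: [0.7, 0.3, 7.2]
gripper_width: 0.0005
```

Run:
```python
from h import *
coords()
```

```text
t8.95 tip s,y,n mm [32.   1.2  2.9] F up,y,n [ 3.  -0.4  6.6] w 0.0005
```

Request:
drive_tool --commands '[[[0,0,0,0.0026,-0.0003,-0.0015,1],[0,0,0,0.0026,-0.0003,-0.0015,1],[0,0,0,0.0026,-0.0003,-0.0015,1],[0,0,0,0,0,0,1],[0,0,0,0,0,0,1]]]'

```text
clock: 9.57
tool_pos: [0.5383, -0.1833, 0.1286]
tcp_rot: [0.501, 0.047, 0.864, -0.028]
force: [2.3, 1.3, 5.7]
gripper_width: 0.0005
```

Run:
```python
from h import *
coords()
```

```text
t9.57 tip s,y,n mm [22.6  1.2  3. ] F up,y,n [ 1.  -1.5  6. ] w 0.0005
```

Request:
drive_tool --commands '[[[0,0,0,0.0043,-0.0005,-0.0025,1],[0,0,0,0.0043,-0.0005,-0.0025,1],[0,0,0,0.0043,-0.0005,-0.0025,1],[0,0,0,0.0043,-0.0005,-0.0025,1],[0,0,0,0,0,0,1]]]'

```text
clock: 10.2
tool_pos: [0.5557, -0.1851, 0.1184]
tcp_rot: [0.501, 0.047, 0.864, -0.028]
force: [3.9, 2.9, 4.6]
gripper_width: 0.0004
```

Run:
```python
from h import *
coords()
im=robot.snapshot("scene")[:,:,::-1]
cv2.imwrite(f"pics/scene2.png",cv2.resize(im[160:280,205:305],None,fx=5,fy=5,interpolation=cv2.INTER_CUBIC))
```

```text
t10.20 tip s,y,n mm [2.4 1.1 2.9] F up,y,n [-0.8 -3.3  5.7] w 0.0004
```

View pics/scene2.png

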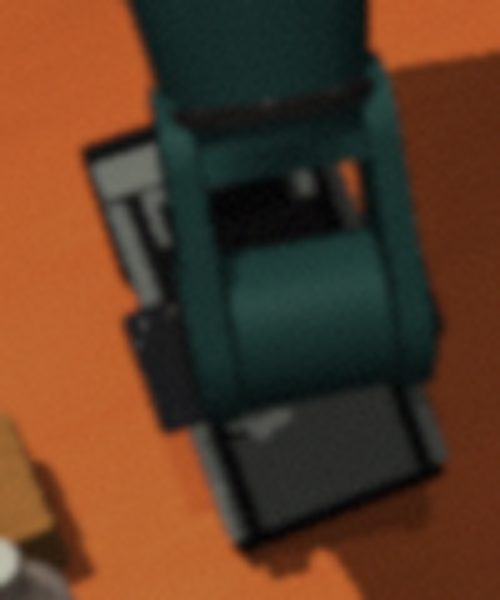

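Request:
drive_tool --commands '[[[0,0,0,0.0043,0.0001,-0.0025,1],[0,0,0,0.0043,0.0001,-0.0025,1],[0,0,0,0.0043,-0.0003,-0.0025,1],[0,0,0,0.0043,-0.0003,-0.0025,1],[0,0,0,0,0,0,1]]]'

```text
clock: 10.88
tool_pos: [0.5728, -0.1864, 0.1085]
tcp_rot: [0.501, 0.047, 0.864, -0.028]
force: [4.4, -3.4, 5.3]
gripper_width: 0.0008
```

Run:
```python
from h import *
coords()
```

```text
t10.88 tip s,y,n mm [-17.4   0.5   2.9] F up,y,n [-1.5  2.9  7. ] w 0.0008
```

Request:
drive_tool --commands '[[[0,0,0,0.0052,-0.0007,-0.003,1],[0,0,0,0.0052,-0.0005,-0.003,1],[0,0,0,0.0052,-0.0005,-0.003,1],[0,0,0,0.0052,-0.0005,-0.003,1],[0,0,0,0,0,0,1]]]'

```text
clock: 11.5
tool_pos: [0.5937, -0.1884, 0.0965]
tcp_rot: [0.501, 0.047, 0.864, -0.028]
force: [4.5, -2.5, 3.0]
gripper_width: 0.0006
```

Request:
drive_tool --commands '[[[0,0,0,0.0052,-0.0005,-0.003,1],[0,0,0,0.0052,-0.0005,-0.003,1],[0,0,0,0.0052,-0.0005,-0.003,1],[0,0,0,0.0052,-0.0005,-0.003,1],[0,0,0,0,0,0,1]]]'

```text
clock: 12.12
tool_pos: [0.6144, -0.1904, 0.0845]
tcp_rot: [0.501, 0.047, 0.864, -0.028]
force: [4.0, -3.0, 4.0]
gripper_width: 0.0003
```

Run:
```python
from h import *
coords()
```

```text
t12.12 tip s,y,n mm [-65.6  -0.    3. ] F up,y,n [-1.7  2.5  5.6] w 0.0003
```

Run:
```python
from h import *
im=robot.snapshot("scene")[:,:,::-1]
cv2.imwrite(f"pics/scene3.png",cv2.resize(im[160:280,205:305],None,fx=5,fy=5,interpolation=cv2.INTER_CUBIC))
s=robot.get_state();print(s["torque"])
```

```text
[-0.5835671  -0.75501121  0.28858395]
```

View pics/scene3.png

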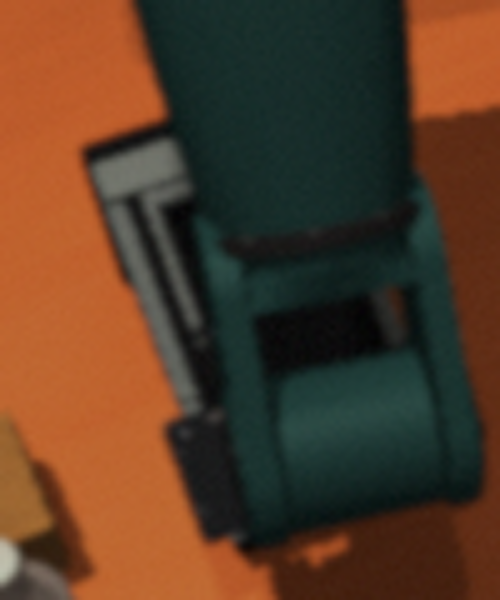

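Request:
drive_tool --commands '[[[0,0,0,0.0026,-0.0003,-0.0015,1],[0,0,0,0.0026,-0.0002,-0.0015,1],[0,0,0,0.0026,-0.0003,-0.0015,1],[0,0,0,0.0026,-0.0002,-0.0015,1],[0,0,0,0,0,0,1]]]'

```text
clock: 12.8
tool_pos: [0.6244, -0.1914, 0.0787]
tcp_rot: [0.501, 0.047, 0.864, -0.028]
force: [1.7, -3.9, 5.3]
gripper_width: 0.0002
```

Run:
```python
from h import *
coords()
```

```text
t12.80 tip s,y,n mm [-77.2  -0.1   2.9] F up,y,n [0.8 3.7 5.7] w 0.0002
```

Request:
drive_tool --commands '[[[0,0,0,0.0013,-0.0001,-0.0008,1],[0,0,0,0.0013,-0.0002,-0.0007,1],[0,0,0,0.0013,-0.0001,-0.0008,1],[0,0,0,0,0,0,1],[0,0,0,0,0,0,1]]]'

```text
clock: 13.42
tool_pos: [0.6282, -0.1918, 0.0765]
tcp_rot: [0.501, 0.047, 0.864, -0.028]
force: [0.5, -3.2, 6.5]
gripper_width: 0.0005
```

Run:
```python
from h import *
coords()
```

```text
t13.43 tip s,y,n mm [-81.6  -0.2   3. ] F up,y,n [2.5 3.2 6. ] w 0.0005
```

Request:
drive_tool --commands '[[[0,0,0,0.0013,-0.0001,-0.0008,1],[0,0,0,0.0013,-0.0001,-0.0007,1],[0,0,0,0,0,0,1],[0,0,0,0,0,0,1],[0,0,0,0,0,0,1]]]'

```text
clock: 14.05
tool_pos: [0.6306, -0.1917, 0.075]
tcp_rot: [0.501, 0.047, 0.864, -0.028]
force: [0.6, -0.3, 6.8]
gripper_width: 0.0004
```

Run:
```python
from h import *
coords()
```

```text
t14.05 tip s,y,n mm [-84.4  -0.5   2.8] F up,y,n [2.9 0.3 6.2] w 0.0004
```

Request:
drive_tool --commands '[[[0,0,0,0.0013,-0.0001,-0.0008,1],[0,0,0,0,0,0,1],[0,0,0,0,0,0,1],[0,0,0,0,0,0,1],[0,0,0,0,0,0,1]]]'

```text
clock: 14.68
tool_pos: [0.6318, -0.1917, 0.0742]
tcp_rot: [0.5, 0.047, 0.864, -0.028]
force: [-0.1, -1.5, 7.9]
gripper_width: 0.0003
```

Run:
```python
from h import *
coords()
```

```text
t14.68 tip s,y,n mm [-85.9  -0.6   2.8] F up,y,n [3.9 1.5 6.8] w 0.0003
```

Request:
drive_tool --commands '[[[0,0,0,0.0013,-0.0001,-0.0008,1],[0,0,0,0,0,0,1],[0,0,0,0,0,0,1],[0,0,0,0,0,0,1],[0,0,0,0,0,0,1]]]'

```text
clock: 15.3
tool_pos: [0.6331, -0.1918, 0.0734]
tcp_rot: [0.5, 0.047, 0.864, -0.028]
force: [0.4, -0.6, 7.8]
gripper_width: 0.0005
```

Run:
```python
from h import *
coords()
```

```text
t15.30 tip s,y,n mm [-87.4  -0.7   2.7] F up,y,n [3.5 0.6 6.9] w 0.0005
```

Request:
drive_tool --commands '[[[0,0,0,0.0013,-0.0001,-0.0008,1],[0,0,0,0,0,0,1],[0,0,0,0,0,0,1],[0,0,0,0,0,0,1],[0,0,0,0,0,0,1]]]'

```text
clock: 15.92
tool_pos: [0.6338, -0.1918, 0.0726]
tcp_rot: [0.5, 0.047, 0.864, -0.028]
force: [-3.6, 0.0, 9.9]
gripper_width: 0.0002
```

Run:
```python
from h import *
coords()
```

```text
t15.93 tip s,y,n mm [-88.4  -0.8   2.4] F up,y,n [8.1 0.4 6.8] w 0.0002
```

The force rose to 8 N at the end of travel, so the cover is on its stop. I'll lift off and move aside for a look.

Request:
drive_tool --commands '[[[0,0,0,-0.0008,0,0.0004,1],[0,0,0,0.005,-0.0005,0.0087,1],[0,0,0,0.015,-0.002,0.026,1],[0,0,0,0.015,0,0.035,0.5],[0,0,0,0,0.05,0.035,0.5]]]'

```text
clock: 16.55
tool_pos: [0.6694, -0.1458, 0.1784]
tcp_rot: [0.501, 0.048, 0.864, -0.029]
force: [0.5, 1.6, 0.8]
gripper_width: 0.0173
```

Request:
drive_tool --commands '[[[0,0,0,0,0.06,0.01,0.5],[0,0,0,0,0.06,0.01,0.5],[0,0,0,0,0.06,0.01,0.5],[0,0,0,0,0.06,0,0.5],[0,0,0,0,0,0,0.5]]]'

```text
clock: 17.18
tool_pos: [0.6683, 0.0994, 0.2075]
tcp_rot: [0.501, 0.046, 0.864, -0.027]
force: [-1.8, -0.5, -1.0]
gripper_width: 0.0455
```

Run:
```python
from h import *
coords()
for n in("top","scene"):
    im=robot.snapshot(n)[:,:,::-1]; cv2.imwrite(f"pics/{n}4raw.png",im)
    c=im[165:265,340:425] if n=="top" else im[160:280,205:305]
    cv2.imwrite(f"pics/{n}4.png",cv2.resize(c,None,fx=5 if n=="scene" else 6,fy=5 if n=="scene" else 6,interpolation=cv2.INTER_CUBIC))
```

```text
t17.18 tip s,y,n mm [ -23.2 -294.   120.6] F up,y,n [ 1.   0.7 -1.7] w 0.0455
```

View pics/top4.png

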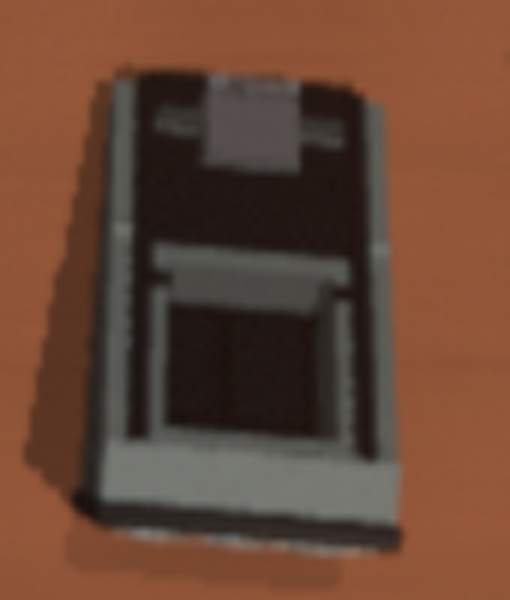

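View pics/scene4.png

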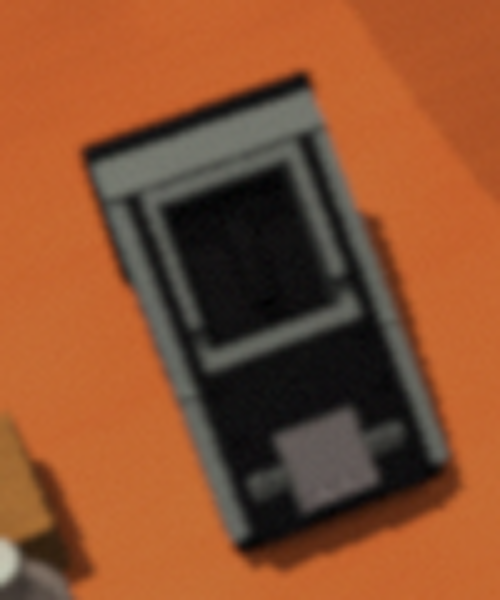

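The cover is fully open with its tab near the bottom (top zoom (250,125)), and the bay and the dark pack can be seen. I'll locate the bay mouth in both views.

```bash
cat >> h.py <<'E'
def onslope(n,px,h=0):
    T=M[n]["camera_from_world"];C=-T[:3,:3].T@T[:3,3];d=T[:3,:3].T@np.linalg.inv(M[n]["camera_matrix"])@[*px,1]
    O=world(p,S(0,0));k=((O+h*nn-C)@nn)/(d@nn);X=C+k*d-O
    return np.round(np.array([X@up,X@ly])*1e3,1)
E
python3 - <<'E'
from h import *
for q in[(172,272),(332,287),(165,428),(336,447)]: print("top",onslope("top",(340+q[0]/6-.42,165+q[1]/6-.42)))
for q in[(212,348),(335,290),(165,208),(290,168)]: print("scene",onslope("scene",(205+q[0]/5-.4,160+q[1]/5-.4)))
# contrast stretched bay for rib
a=cv2.imread("pics/scene4raw.png")[188:236,230:280];b=cv2.imread("pics/top4raw.png")[205:245,360:402]
f=lambda c:cv2.resize(np.clip(c.astype(float)*5,0,255).astype(np.uint8),(390,390),interpolation=cv2.INTER_CUBIC)
cv2.imwrite("pics/bay4.png",np.hstack([f(a),f(b)]))
E
```

```text
top [  7.5 -41.1]
top [ 7.3 44.1]
top [102.8 -42.7]
top [104.2  44.9]
scene [ 3.9 40.3]
scene [ 12.1 -46.1]
scene [98.2 38.1]
scene [ 96.2 -45.5]
```

View pics/bay4.png

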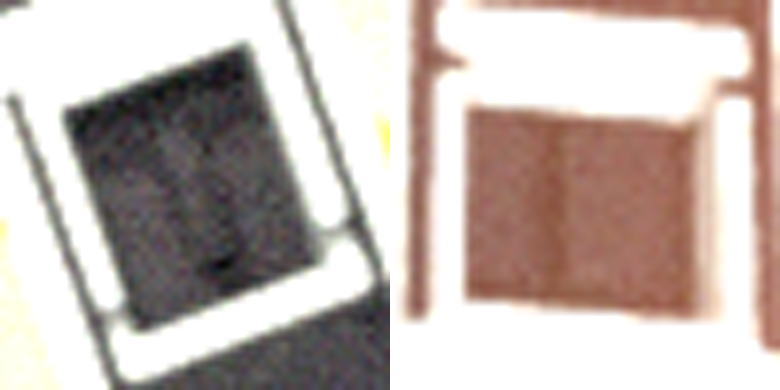

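Run:
```python
from h import *
print(delta(slope_R(-1),world(p,S(.052,-.001,.047))), world(p,S(.052,-.001,.047)))
```

```text
(array([ 0.07286912,  0.15200734, -0.0238501 ]), array([-0.14188306, -0.27586728, -0.04061638])) [ 0.52670421 -0.17986588  0.166702  ]
```

Request:
drive_tool --commands '[[[0,0,0,-0.027,-0.05,0,0.5],[0,0,0,-0.028,-0.055,0,0.5],[0,0,0,-0.028,-0.055,0,0.5],[0,0,0,-0.028,-0.055,0,0.5],[0,0.1,0,-0.028,-0.055,0,0.5]]]'

```text
clock: 17.9
tool_pos: [0.5282, -0.1772, 0.2075]
tcp_rot: [0.5, 0.048, 0.864, -0.028]
force: [0.8, -1.2, -0.2]
gripper_width: 0.0457
```

Request:
drive_tool --commands '[[[0,0,0,-0.002,-0.004,-0.02,0.5],[0,0,0,0,0,-0.02,0.5],[0,0,0,0,0,0,0.5],[0,0,0,0,0,0,0.5],[0,0,0,0,0,0,0.5]]]'

```text
clock: 18.52
tool_pos: [0.5284, -0.1779, 0.1679]
tcp_rot: [0.5, 0.047, 0.864, -0.028]
force: [-0.3, -0.1, -0.0]
gripper_width: 0.0455
```

Run:
```python
from h import *
print(delta(slope_R(-1),world(p,S(.052,-.001,.047))));coords()
```

```text
(array([ 0.07770651,  0.12456197, -0.01311591]), array([-0.00170214, -0.00198684, -0.00119   ]))
t18.52 tip s,y,n mm [51.3 -3.2 31.8] F up,y,n [ 0.3  0.1 -0.2] w 0.0455
```

Request:
drive_tool --commands '[[[0,0,0,-0.0052,-0.0011,-0.0087,0.5],[0,0,0,-0.005,0.0005,-0.0087,0.5],[0,0,0,-0.005,0.0005,-0.0087,0.5],[0,0,0,-0.004,0.0004,-0.007,0.5],[0,0,0,0,0,0,0.5]]]'

```text
clock: 19.15
tool_pos: [0.508, -0.1779, 0.1338]
tcp_rot: [0.499, 0.047, 0.865, -0.028]
force: [-0.4, -0.2, 0.7]
gripper_width: 0.0458
```

Run:
```python
from h import *
coords()
```

```text
t19.15 tip s,y,n mm [51.8 -0.9 -7.9] F up,y,n [0.7 0.2 0.4] w 0.0458
```

Request:
drive_tool --commands '[[[0,0,0,-0.0035,0.0004,-0.006,0.5],[0,0,0,-0.0035,0.0004,-0.006,0.5],[0,0,0,-0.0025,0.0003,-0.0043,0.5],[0,0,0,0,0,0,0.5],[0,0,0,0,0,0,0.5]]]'

```text
clock: 19.77
tool_pos: [0.4993, -0.177, 0.1181]
tcp_rot: [0.5, 0.047, 0.864, -0.028]
force: [-0.0, 0.0, 0.1]
gripper_width: 0.0458
```

Run:
```python
from h import *
coords()
```

```text
t19.77 tip s,y,n mm [ 51.6  -0.9 -25.8] F up,y,n [ 0.1 -0.   0.1] w 0.0458
```

Another 10 mm in, then close.

Request:
drive_tool --commands '[[[0,0,0,-0.0025,0.0003,-0.0043,0.5],[0,0,0,-0.0025,0.0002,-0.0043,0.5],[0,0,0,0,0,0,0.5],[0,0,0,0,0,0,0.6],[0,0,0,0,0,0,0.7]]]'

```text
clock: 20.4
tool_pos: [0.4943, -0.1765, 0.1095]
tcp_rot: [0.5, 0.047, 0.864, -0.028]
force: [0.9, -0.0, 0.2]
gripper_width: 0.0295
```

Run:
```python
from h import *
coords()
```

```text
t20.40 tip s,y,n mm [ 51.6  -0.8 -35.8] F up,y,n [-0.7 -0.1  0.7] w 0.0295
```

Request:
drive_tool --commands '[[[0,0,0,0,0,0,0.8],[0,0,0,0,0,0,1],[0,0,0,0,0,0,1],[0,0,0,0,0,0,1],[0,0,0,0,0,0,1]]]'

```text
clock: 21.02
tool_pos: [0.4942, -0.1764, 0.1095]
tcp_rot: [0.5, 0.047, 0.864, -0.028]
force: [0.9, 2.7, 3.3]
gripper_width: 0.0161
```

Run:
```python
from h import *
coords()
```

```text
t21.02 tip s,y,n mm [ 51.7  -1.  -35.9] F up,y,n [ 1.2 -2.8  3.2] w 0.0161
```

Request:
drive_tool --commands '[[[0,0,0,0.0025,-0.0003,0.0043,1],[0,0,0,0.0025,-0.0003,0.0043,1],[0,0,0,0.005,-0.0005,0.0087,1],[0,0,0,0.005,-0.0005,0.0087,1],[0,0,0,0,0,0,1]]]'

```text
clock: 21.65
tool_pos: [0.5096, -0.1782, 0.1365]
tcp_rot: [0.5, 0.047, 0.864, -0.028]
force: [-5.2, 0.2, 2.5]
gripper_width: 0.0159
```

Run:
```python
from h import *
coords()
```

```text
t21.65 tip s,y,n mm [51.8 -0.8 -4.8] F up,y,n [ 5.7  0.3 -0.5] w 0.0159
```

Request:
drive_tool --commands '[[[0,0,0,0.0041,-0.0004,0.0092,1],[0,0,0,0.005,-0.0005,0.0087,1],[0,0,0,0.005,-0.0005,0.0087,1],[0,0,0,0.005,-0.0005,0.0087,1],[0,0,0,0,0,0,1]]]'

```text
clock: 22.28
tool_pos: [0.5291, -0.1791, 0.1719]
tcp_rot: [0.5, 0.048, 0.864, -0.027]
force: [0.8, 8.3, 1.1]
gripper_width: 0.0157
```

Run:
```python
from h import *
coords()
s=robot.get_state();print(s["force"],s["torque"])
```

```text
t22.27 tip s,y,n mm [52.6 -2.  35.7] F up,y,n [ 0.6 -8.3  0.9] w 0.0157
[0.81898371 8.25350291 1.07150485] [ 1.44464839 -0.49641136 -0.68505317]
```

Request:
drive_tool --commands '[[[0,0,0,0.0025,0.0012,0.0043,1],[0,0,0,0.005,0.0005,0.0087,1],[0,0,0,0.005,-0.0005,0.0087,1],[0,0,0,0.01,-0.001,0.0173,1],[0,0,0,0,0,0,1]]]'

```text
clock: 22.9
tool_pos: [0.5524, -0.1801, 0.2116]
tcp_rot: [0.501, 0.047, 0.864, -0.028]
force: [-0.1, -0.2, -3.3]
gripper_width: 0.0159
```

Run:
```python
from h import *
coords()
s=robot.get_state();print(s["force"],s["torque"])
for n in("top","scene"):
    im=robot.snapshot(n)[:,:,::-1]; cv2.imwrite(f"pics/{n}5raw.png",im)
c=cv2.imread("pics/scene5raw.png")[140:280,190:310]
cv2.imwrite("pics/scene5.png",cv2.resize(c,None,fx=4.2,fy=4.2,interpolation=cv2.INTER_CUBIC))
```

```text
t22.90 tip s,y,n mm [52.3 -3.6 81.7] F up,y,n [-1.6  0.2 -2.9] w 0.0159
[-0.12896502 -0.15550746 -3.34083471] [-0.0220282  -0.61956373  0.03988713]
```

View pics/scene5.png

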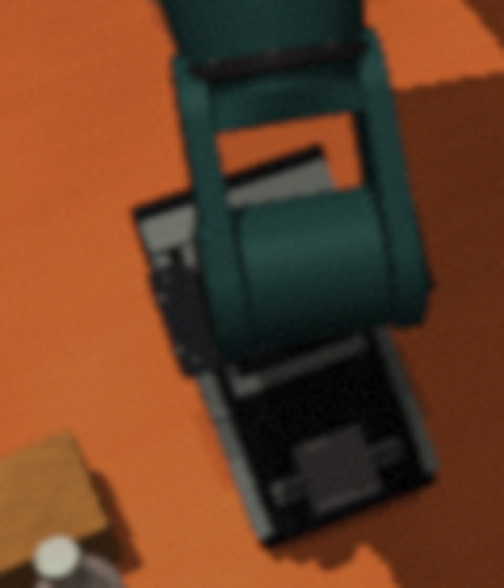

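The pack is held (16 mm opening, 3.3 N weight), the bay is empty below it and the cover is still open. On to the tray.

Run:
```python
from h import *
a=np.radians(8.5);x=np.array([0,0,-1.]);y=np.array([-np.sin(a),np.cos(a),0]);Rt=Ro.from_matrix(np.c_[x,y,np.cross(x,y)])
print(delta(Rt,np.array([.553,.158,.158])))
```

```text
(array([  0.63394321, -29.96013404,  14.46069707]), array([ 0.00215297,  0.33771517, -0.0518529 ]))
```

Request:
drive_tool --commands '[[[0,0,0,0,0.01,0.025,1],[0,-3,1,0,0.03,0.025,1],[0,-3.5,1.5,0,0.042,0,1],[0,-3.5,1.5,0,0.042,0,1],[0,-3.5,2,0,0.042,0,1]]]'

```text
clock: 23.62
tool_pos: [0.55, -0.0125, 0.2593]
tcp_rot: [0.599, 0.005, 0.801, 0.005]
force: [1.0, -0.2, -3.2]
gripper_width: 0.016
```

Request:
drive_tool --commands '[[[0.2,-3.5,2,0,0.042,0,1],[0.2,-3.5,2,0,0.042,0,1],[0.2,-3.5,2,0,0.042,0,1],[0,-3.5,2,0,0.03,0,1],[0,-2.5,0.5,0.002,0.015,-0.01,1]]]'

```text
clock: 24.25
tool_pos: [0.5521, 0.1586, 0.2497]
tcp_rot: [0.706, -0.053, 0.704, 0.054]
force: [-0.1, 0.0, -4.2]
gripper_width: 0.0161
```

Request:
drive_tool --commands '[[[0,0,0,0,0,-0.03,1],[0,0,0,0,0,-0.03,1],[0,0,0,0,0,0,1],[0,0,0,0,0,0,1],[0,0,0,0,0,0,1]]]'

```text
clock: 24.88
tool_pos: [0.5534, 0.1573, 0.191]
tcp_rot: [0.706, -0.052, 0.704, 0.053]
force: [0.1, 0.4, -3.8]
gripper_width: 0.0157
```

Run:
```python
from h import *
a=np.radians(8.5);x=np.array([0,0,-1.]);y=np.array([-np.sin(a),np.cos(a),0]);Rt=Ro.from_matrix(np.c_[x,y,np.cross(x,y)])
print(delta(Rt,np.array([.553,.158,.158])));coords()
for n in("top","scene"):
    im=robot.snapshot(n)[:,:,::-1]; cv2.imwrite(f"pics/{n}6raw.png",im)
c=cv2.imread("pics/scene6raw.png")[130:260,270:410];d=cv2.imread("pics/top6raw.png")[150:280,220:330]
cv2.imwrite("pics/s6.png",np.hstack([cv2.resize(c,None,fx=3,fy=3,interpolation=cv2.INTER_CUBIC),cv2.resize(d,None,fx=3,fy=3,interpolation=cv2.INTER_CUBIC)]))
```

```text
(array([-0.07990875,  0.10510768, -0.03796049]), array([-0.00035683,  0.00066696, -0.03298727]))
t24.88 tip s,y,n mm [  72.9 -339.1   46. ] F up,y,n [-2.  -0.4 -3.3] w 0.0157
```

View pics/s6.png

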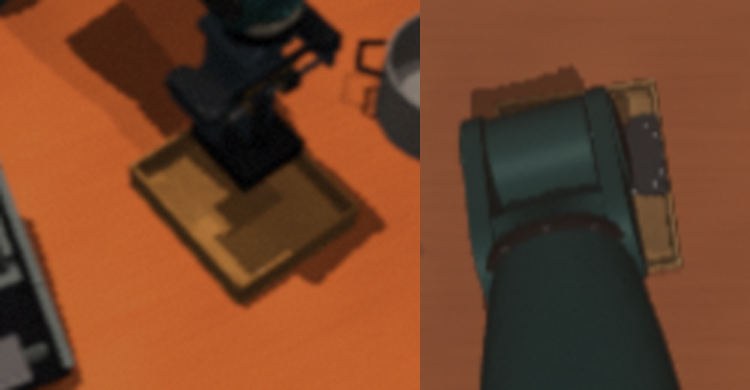

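The pack hangs level over the tray in the scene view (inset (248,165)), and the pot is clear on the right. Lowering.

Request:
drive_tool --commands '[[[0,0,0,0,0,-0.035,1],[0,0,0,0,0,-0.03,1],[0,0,0,0,0,-0.025,1],[0,0,0,0,0,-0.015,1],[0,0,0,0,0,0,1]]]'

```text
clock: 25.6
tool_pos: [0.5525, 0.1572, 0.0843]
tcp_rot: [0.705, -0.052, 0.705, 0.053]
force: [-0.5, -0.2, -3.8]
gripper_width: 0.0156
```

Request:
drive_tool --commands '[[[0,0,0,0,0,-0.006,1],[0,0,0,0,0,-0.005,1],[0,0,0,0,0,-0.004,1],[0,0,0,0,0,0,1],[0,0,0,0,0,0,1]]]'

```text
clock: 26.22
tool_pos: [0.5528, 0.1573, 0.0698]
tcp_rot: [0.705, -0.052, 0.705, 0.053]
force: [0.4, 0.2, -2.7]
gripper_width: 0.0154
```

Request:
drive_tool --commands '[[[0,0,0,0,0,-0.003,1],[0,0,0,0,0,-0.003,1],[0,0,0,0,0,0,1],[0,0,0,0,0,0,1],[0,0,0,0,0,0,1]]]'

```text
clock: 26.85
tool_pos: [0.5528, 0.1573, 0.0638]
tcp_rot: [0.705, -0.052, 0.705, 0.053]
force: [-0.3, -0.1, -4.2]
gripper_width: 0.0158
```

Not touching yet, so I'll take 1–2 mm steps.

Request:
drive_tool --commands '[[[0,0,0,0,0,-0.001,1],[0,0,0,0,0,-0.001,1],[0,0,0,0,0,-0.001,1],[0,0,0,0,0,0,1],[0,0,0,0,0,0,1]]]'

```text
clock: 27.48
tool_pos: [0.5523, 0.1573, 0.0612]
tcp_rot: [0.705, -0.052, 0.705, 0.053]
force: [-8.9, 0.5, 11.4]
gripper_width: 0.0158
```

Request:
drive_tool --commands '[[[0,0,0,0,0,-0.001,1],[0,0,0,0,0,0,1],[0,0,0,0,0,0,1],[0,0,0,0,0,0,1],[0,0,0,0,0,0,1]]]'

```text
clock: 28.1
tool_pos: [0.5518, 0.1572, 0.0602]
tcp_rot: [0.704, -0.052, 0.706, 0.053]
force: [-12.4, -0.1, 15.6]
gripper_width: 0.0159
```

Request:
drive_tool --commands '[[[0,0,0,0,0,-0.001,1],[0,0,0,0,0,0,1],[0,0,0,0,0,0,1],[0,0,0,0,0,0,1],[0,0,0,0,0,0,1]]]'

```text
clock: 28.72
tool_pos: [0.5519, 0.1572, 0.0592]
tcp_rot: [0.705, -0.052, 0.706, 0.053]
force: [-11.6, -0.8, 15.0]
gripper_width: 0.0156
```

Run:
```python
from h import *
s=robot.get_state();print(s["force"],s["torque"])
for n in("scene",):
    im=robot.snapshot(n)[:,:,::-1]; cv2.imwrite(f"pics/{n}7raw.png",im)
c=cv2.imread("pics/scene7raw.png")[140:240,300:400]
cv2.imwrite("pics/s7.png",np.clip(cv2.resize(c,None,fx=5.5,fy=5.5,interpolation=cv2.INTER_CUBIC).astype(int)*2,0,255))
```

```text
[-11.56913712  -0.75473891  14.95574358] [-0.05639673  1.75649217 -0.00237269][ WARN:0@2.990] global loadsave.cpp:1063 imwrite_ Unsupported depth image for selected encoder is fallbacked to CV_8U.
```

View pics/s7.png

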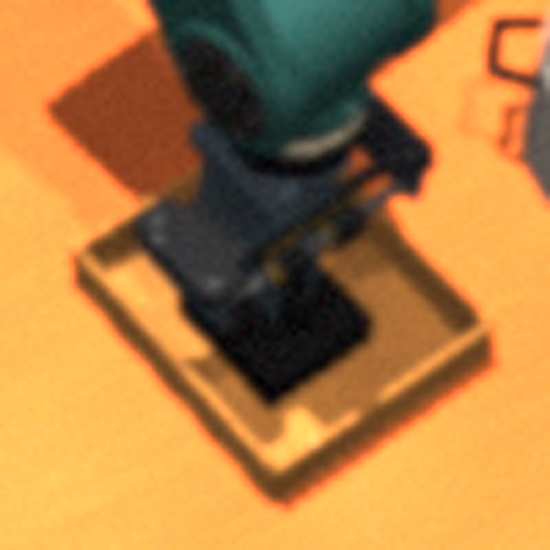

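Request:
drive_tool --commands '[[[0,-1,0,0,0,0,1],[0,-1,0,0,0,0,1],[0,0,0,0,0,0,1],[0,0,0,0,0,0,1],[0,0,0,0,0,0,1]]]'

```text
clock: 29.4
tool_pos: [0.5528, 0.1573, 0.0589]
tcp_rot: [0.717, -0.053, 0.693, 0.052]
force: [-3.8, -0.6, 6.3]
gripper_width: 0.0155
```

Run:
```python
from h import *
s=robot.get_state();print(s["force"],s["torque"],s["tool_pos"])
```

```text
[-3.79871093 -0.59063247  6.31452029] [0.29651263 0.72068965 0.05518596] [0.55280862 0.15728469 0.05886238]
```

Request:
drive_tool --commands '[[[0,-1,0,0,0,0,1],[0,0,0,0,0,-0.0005,1],[0,0,0,0,0,0,1],[0,0,0,0,0,0,1],[0,0,0,0,0,0,1]]]'

```text
clock: 30.02
tool_pos: [0.553, 0.1573, 0.0588]
tcp_rot: [0.724, -0.054, 0.686, 0.052]
force: [-6.2, -1.5, 15.5]
gripper_width: 0.0159
```

Run:
```python
from h import *
s=robot.get_state();print(s["force"],s["torque"],s["tool_pos"])
```

```text
[-6.22869511 -1.45118562 15.53663174] [ 0.16628624  1.29459355 -0.00479009] [0.55295119 0.15734176 0.05883654]
```

Request:
drive_tool --commands '[[[0,-1,0,0,0,0,1],[0,0,0,0,0,-0.0005,1],[0,0,0,0,0,0,1],[0,0,0,0,0,0,1],[0,0,0,0,0,0,1]]]'

```text
clock: 30.65
tool_pos: [0.5531, 0.1574, 0.0587]
tcp_rot: [0.73, -0.054, 0.68, 0.051]
force: [-9.9, -1.9, 23.3]
gripper_width: 0.016
```

Run:
```python
from h import *
s=robot.get_state();print(s["force"],s["torque"],s["tool_pos"])
```

```text
[-9.93288497 -1.93755153 23.26610045] [ 0.14190557  1.70810432 -0.03409503] [0.55306115 0.15736143 0.05870031]
```

Request:
drive_tool --commands '[[[0,0,0,-0.0004,0,0.0008,1],[0,0,0,0,0,0,1],[0,0,0,0,0,0,1],[0,0,0,0,0,0,1],[0,0,0,0,0,0,1]]]'

```text
clock: 31.28
tool_pos: [0.5529, 0.1574, 0.0588]
tcp_rot: [0.73, -0.054, 0.68, 0.051]
force: [0.9, -0.1, 5.5]
gripper_width: 0.0159
```

Run:
```python
from h import *
s=robot.get_state();print(s["force"],s["torque"],s["tool_pos"])
```

```text
[ 0.938851   -0.12170198  5.5341054 ] [ 0.36311215  0.07842864 -0.00926727] [0.55292518 0.15735907 0.0587673 ]
```

Request:
drive_tool --commands '[[[0,0,0,0,0,0,0.75],[0,0,0,0,0,0,0.6],[0,0,0,0,0,0,0.5],[0,0,0,0,0,0,0.5],[0,0,0,0,0,0,0.5]]]'

```text
clock: 31.9
tool_pos: [0.5523, 0.1573, 0.0585]
tcp_rot: [0.729, -0.054, 0.68, 0.051]
force: [-0.0, -0.2, -0.9]
gripper_width: 0.0455
```

Request:
drive_tool --commands '[[[0,0,0,0,0,0.01,0.5],[0,0,0,0,0,0.02,0.5],[0,0,0,0,0,0.04,0.5],[0,0,0,0,0,0.05,0.5],[0,0,0,0,0,0.05,0.5]]]'

```text
clock: 32.52
tool_pos: [0.5522, 0.1572, 0.2317]
tcp_rot: [0.73, -0.054, 0.68, 0.051]
force: [0.8, -0.3, 0.2]
gripper_width: 0.0454
```

Request:
drive_tool --commands '[[[0,0,0,-0.01,-0.05,0.05,0.5],[0,0,0,-0.01,-0.055,0.01,0.5],[0,0,0,-0.01,-0.055,0,0.5],[0,0,0,0,0,0,0.5],[0,0,0,0,0,0,0.5]]]'

```text
clock: 33.15
tool_pos: [0.5237, 0.0036, 0.2833]
tcp_rot: [0.73, -0.054, 0.68, 0.051]
force: [-1.0, 0.0, -0.1]
gripper_width: 0.0455
```

Run:
```python
from h import *
coords()
for n in("top","scene"):
    im=robot.snapshot(n)[:,:,::-1]; cv2.imwrite(f"pics/{n}8raw.png",im)
c=cv2.imread("pics/scene8raw.png")[130:260,200:410];d=cv2.imread("pics/top8raw.png")[150:280,140:330]
cv2.imwrite("pics/s8.png",cv2.convertScaleAbs(np.vstack([cv2.resize(c,(480,298),interpolation=cv2.INTER_CUBIC),cv2.resize(d,(480,298),interpolation=cv2.INTER_CUBIC)]),alpha=1.5))
```

```text
t33.15 tip s,y,n mm [ 130.2 -183.   119.5] F up,y,n [ 0.8  0.1 -0.6] w 0.0455
```

View pics/s8.png

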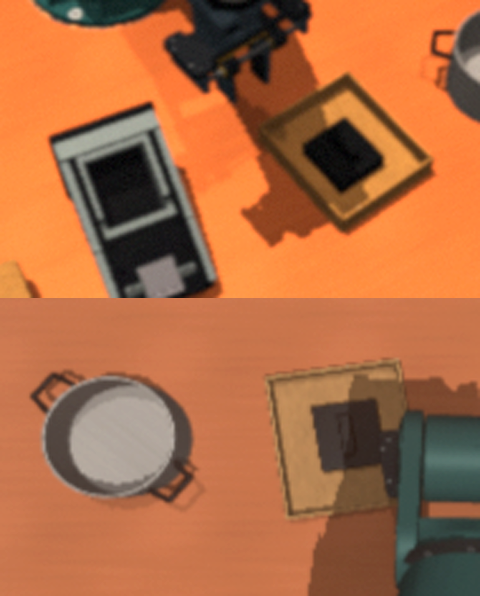

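The pack lies flat and rib up in the tray (top inset (345,435)), the cover is open with its tab at the bottom, and the pot is in place. I'll check the bystanders against the first pictures, then hand in.

Run:
```python
from h import *
b=[cv2.imread("pics/top0.png"),cv2.imread("pics/top8raw.png"),cv2.imread("pics/scene0.png"),cv2.imread("pics/scene8raw.png")]
for nm,i,(x0,x1,y0,y1) in[("pot",0,(145,225,175,245)),("bottle+carton",2,(150,232,235,312)),("pot scene",2,(385,460,125,190))]:
    d=cv2.absdiff(b[i],b[i+1])[y0:y1,x0:x1].max(2);print(nm,d.mean(),(d>40).sum())
robot.hand_in()
```

```text
pot 5.856428571428571 0
bottle+carton 7.860310421286031 0
pot scene 6.575384615384616 0
the job is handed in; nothing more can be done
```

The job is handed in at about 33 s: the cover is open and the battery pack is in the tray, flat and rib up.

- **Cover:** I felt for the tab, pressed it about 7 mm (about 7 N) and kept it pressed while sliding the cover down to its stop. The push along the slope reached about 8 N at the stop.
- **Pack:** I gripped it by the rib and lifted it out of the bay. It rubbed the bay walls on the way, with side forces up to about 8 N.
- **Setting down:** The pack had turned a few degrees in the grip, so its far edge touched the tray floor first. I levelled it by tilting the tool about 4°. The contact force briefly reached about 25 N in total (23 N vertical), then I eased it to 5.5 N before letting go.

**Last checks:**
- The final pictures show the pack flat and rib up near the middle of the tray, and the cover fully open.
- The pot, bottle and carton look the same as in the first pictures (no changed pixels above the noise).
- The gripper was clear of everything and read about 1 N, which is within its noise.
- No check failed. The two camera views disagreed by 3–5 mm on the position of the bay, and by up to about 10 mm on the tray's. I used values in between.

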